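Lock the paint case's safety bolt

TASK

Lock the paint case for carrying: press its long spring catch bar down with one fingertip and, keeping it down the whole way, push the bolt's upright thumb lug with the other fingertip until the bolt is fully home in its keeper, then draw the hand away so that the catch springs back up and locks it there. Use fingertips only: nothing is to be pinched or picked up, and the small things on the case and table stay as they are.

Things in the scene. Friction and masses are not known exactly. Their poses are not given: they have to be found in the camera images.
- case: Flat grey carrying case with aluminium edges, fixed to the table, 260 mm (its x) by 320 mm (its y) by 80 mm tall. Origin under its centre on the table; z up; its y is the way the bolt slides to lock. On its top face, round the middle, is a steel bolt lock: a catch bar (centre line x = -27 mm) beside the bolt (centre line x = +27 mm), 54 mm apart.
- keeper (a point): Middle of the foot of the keeper, the 16 mm high steel strap on the case's top into which the bolt's nose slides; axes as the case's. All that lies along the bolt's lane, apart from the thumb lug, is at most 16 mm above the case's top, so a fingertip passes over it while its twin holds the catch bar down (bar top then 20 mm above the case's top).
- lug_face (a point): Centre of the pushed face (it looks to the case's -y) of the bolt's upright thumb lug; moves with the bolt; axes as the case's. The lug is a steel plate 30 mm wide (x), 8 mm thick (y), from 12 to 52 mm above the case's top; this point is 32 mm above it. Push it to the case's +y. Behind it 55 mm are free for a fingertip above the low bar.
- catch_top (a point): Centre of the top face of the spring catch bar, a steel bar parallel to the bolt, 26 mm wide (x), 100 mm long (y), top 30 mm above the case's top when up; moves with the bar; axes as the case's. It goes straight down without tilting, may be pressed anywhere along it, and a fingertip may slide along it while pressing.
- catch (a joint): How far the catch bar is pressed: 0 up, 0.010 m fully down. Spring: 2.8 N to start, 6.3 N fully down. Its tooth sits between lugs on the bolt's side and clears them from 0.0045 m on; let go half-way, it drops into the next gap (every 12 mm) and blocks the bolt again.
- bolt (a joint): How far the bolt is slid to the case's +y: 0 to 0.003 m at the start (unlocked), 0.039 m at its end stop (fully home). The tooth locks it home from 0.035 to 0.039 m. It slides against about 2.5 N of friction and stays where it is left.
- jar_a: loose round jar with metal cap standing on the case lid, 38 mm across, 34 mm tall; origin under its centre. Leave alone.
- jar_b: loose round amber jar with metal cap standing on the case lid, 34 mm across, 40 mm tall; origin under its centre. Leave alone.
- buffer: loose white block file lying on the case lid, 25 x 90 x 25 mm; origin under its centre. Leave alone.
- brush: loose slim paint brush lying on the case lid, 150 mm long, 7 mm thick; origin under its middle. Leave alone.
- dropper: loose white bottle standing on the table, 44 mm across, 110 mm tall; origin under its centre. Leave alone.
- jar_big: loose wide jar with metal cap on the table, 68 mm across, 55 mm tall; origin under its centre. Leave alone.
- brush_cup: loose black cup of brushes on the table, 72 mm across, 90 mm tall, brushes up to 170 mm; origin under its centre. Leave alone.

How it is judged:
On the way, in this order (a step that is already met when the one before it is completed fails the run):
1. a finger presses the catch bar down while the bolt is still unlocked (value of joint catch above 0.0045 m and value of joint bolt below 0.006 m and contact force between the fingers and catch above 0.5 N), for 0.1 s.
2. the bolt is home with the finger still holding the catch bar down (value of joint bolt above 0.0345 m and value of joint catch above 0.004 m and contact force between the fingers and catch above 0.5 N), for 0.05 s.
At the end, for the whole second after the job is handed in: The bolt is slid at least 34.5 mm (home in its keeper), the catch bar has sprung back up to within 1.5 mm of its upper stop, and every loose thing is within 25 mm of where it began (value of joint bolt above 0.0345 m and value of joint catch below 0.0015 m and distance of each of jar_a, jar_b, buffer, brush, dropper, jar_big, brush_cup from where it was at the start of the episode below 0.025 m); the robot touches nothing.
It fails at once if the catch bar is let up (less than 2.5 mm down) while the bolt is between its two ends (value of joint bolt between 0.007 and 0.033 m and value of joint catch below 0.0025 m).
It fails at once if a loose thing is lifted, carried, tipped over or pushed more than 25 mm (distance of any of jar_a, jar_b, buffer, brush, dropper, jar_big, brush_cup from where it was at the start of the episode above 0.025 m or angle between any of jar_a, jar_b, buffer, dropper, jar_big, brush_cup's own z axis and vertical above 0.6 rad).
It also fails if it takes over 35 s, if anything falls off the work surface, if the arm or the gripper's body presses on something with over 40 N, if the wrist force passes 120 N, or if a joint passes its speed limit or range.

ROBOT

A 6-joint arm with a two-finger parallel gripper is mounted at the origin on the work surface. World frame = base frame: x ahead of the robot, y to its left, z up, the work surface at z = 0. Lengths are in m, angles in rad, forces in N, time in s.
With the tool pointing down it reaches from about 0.275 to 0.875 m from the base axis. Payload 12.5 kg.
Tool frame: the origin (TCP) lies midway between the tips of the shut fingers; the grasp point (between the pads) lies 19 mm behind it; z points along the fingers, y is the line along which they close (so a half turn about z gives the same grasp; the last joint's range is limited). The gripper opens to 85 mm and grips with 20 to 120 N. Pads are 22 mm wide; open, the fingers measure 114 mm over their backs; the gripper's body (76 mm by 85 mm) begins 54 mm behind the grasp point. The pads swing forward as they close: fully open they stand 13 mm farther back than shut.
Start: joints at [-1.407, 0.351, 1.652, -0, 1.139, -0.085], TCP at [0.135, -0.533, 0.231] pointing down, gripper open.
Joint ranges: [-2.75, 2.75], [-0.79, 2.1], [0.01, 2.65], [-1.57, 4.71], [0.07, 3.14], [-2.87, 2.87]. Speed limits (rad/s): [2.22, 2.22, 2.79, 3.14, 3.14, 3.14].

INTERFACE

Orientations are given as a unit quaternion [x, y, z, w].
In Python, from plant import arm gives the robot as it stands.
- The arm moves only by the shell command python3 -m inch 'ROWS' [FORCE]. ROWS is a JSON object of lists of equal length, an entry for each row: "offset": the shift along the tool's x, y, z each as a share of 12 cm, from -1 to 1, a list of three; "dr": the turn, a rotation vector about the tool's x, y, z each as a share of 120 degrees, from -1 to 1, a list of three; "fingers": the opening, from 0 (shut) to 1 (fully open). In form: {"offset": [[x, y, z], ...], "dr": [[ax, ay, az], ...], "fingers": [fingers, ...]}. A call has 1 to 5 rows; each row is the pose to reach, as a shift and turn from the pose commanded when the call began, along the tool's axes at that moment; what a row does not reach only later rows make up. A row lasts 1/10 s, in which the tool goes at most 50 mm and 8.59 degrees, less where a joint would pass 70% of its speed; a pose out of reach is approached as far as the arm can. A call with a number of a shift or a turn outside -1 to 1 is refused whole. A call with a gripper value outside its range is refused whole. The fingers move at their own pace and stop on an object; FORCE is the grip in N (left out, the last holds). Time passes only in rows, so rows that repeat a pose let the fingers close. It gives the time, the measured TCP pose, the force, the opening and the grip force at its end, in the units of the state.
- arm.observe(): the state, without advancing time (a new reading comes with each control period).
- arm.snapshot(name): name is "scene" or "top" or "wrist"; returns the picture (400x640x3 uint8, red, green, blue); there is no depth.
- arm.get_calibration(name): a dict with "fx", "fy", "cx", "cy" (pixels), "T" (4x4, takes a point from camera to world coordinates). Camera axes: x right, y down, z forward; pixel columns grow to the right and rows downward; lengths in m; the calibration is good to about 2 mm. A picture is of the moment at which its call begins: read the wrist's pose just before it. get_calibration takes no time and is no camera call; for the wrist camera it gives the pose at the moment of the call.
- arm.close_job(): hands the job in; it is judged then, once.
Trained networks look in the newest picture that a camera, given by its name, has taken for a name from the list of things; names that differ only in an ending like _2 or _b are one class to them, and where a whole thing is asked for, a point or a joint stands for the part that bears it (a point fixed in the world has none). Each returns a list of dicts, best first, with "conf" (0 to 1); they miss things now and then, are a little off and sometimes report something else, mostly with a low value. They report only what shows in the picture. A call takes as long as a camera call.
- arm.trace(query, camera): "region" (400x640 bool, what is visible of it) and "box" ([left, top, right, bottom] in pixels, round what is visible of it).
The state is a dict: "time": time; "qpos": joint angles; "joint_velocities": joint speeds; "tau": joint torques, N m; "ee_pos": TCP position; "tcp_rot": TCP orientation; "contact_force": force on the tool from outside, world axes, zero at the start; "wrist_torque": the same for the moment, N m; "gripper_width": finger opening in m; "grip_force": force on a finger pad.
Only numpy, scipy, OpenCV 4.12 (cv2) and the standard library are available. Lean on these libraries where they do the work, as an engineer would, in place of code of your own. Each camera call takes 0.05 s, during which the arm holds its last target. There are 200 camera calls.

## Working session

There is one attempt and no reset: what is moved stays moved. The work goes in short steps, Python scripts to look and compute and a shell command to move; the robot and the scene stay as the last step left them, time stands still between calls to the robot, and variables do not carry over. Pictures are saved under pics/ and viewed, at most 10 in all, crops included, and the job is handed in when it is done.

```bash
mkdir -p pics
cat > h.py <<'E'
import numpy as np, cv2
from plant import arm
def ray(cam,u,v,z,cal=None):
    c=cal or arm.get_calibration(cam); T=np.array(c["T"])
    d=T[:3,:3]@np.array([(u-c["cx"])/c["fx"],(v-c["cy"])/c["fy"],1]); o=T[:3,3]
    return o+d*(z-o[2])/d[2]
def proj(cam,p):
    c=arm.get_calibration(cam); T=np.linalg.inv(np.array(c["T"])); q=T[:3,:3]@p+T[:3,3]
    return c["fx"]*q[0]/q[2]+c["cx"],c["fy"]*q[1]/q[2]+c["cy"]
def save(n,im): cv2.imwrite("pics/"+n,cv2.cvtColor(im,cv2.COLOR_RGB2BGR))
E
python3 - <<'E'
from h import *
np.set_printoptions(precision=4,suppress=True)
s=arm.observe();print(s["time"],s["ee_pos"],s["tcp_rot"],s["gripper_width"])
a=arm.snapshot("top");save("top.png",a)
b=arm.snapshot("scene");save("scene.png",b)
print(np.array(arm.get_calibration("top")["T"]),arm.get_calibration("top")["fx"])
for q in ["case","keeper","lug_face","catch_top","catch","bolt"]:
  for cam in ["top","scene"]:
    for r in arm.trace(q,cam)[:2]:
        m=r["region"];v,u=np.nonzero(m); print(q,cam,round(r["conf"],2),r["box"],len(u),u.mean() if len(u) else 0,v.mean() if len(u) else 0, cv2.minAreaRect(np.c_[u,v].astype(np.float32)) if len(u) else 0)
E
```

```text
0.0 [ 0.1354 -0.5327  0.2308] [ 0.9923  0.1241 -0.     -0.0006] 0.08547067437201575
[[-0.0295 -0.9917  0.1251  0.3884]
 [-0.9996  0.0298  0.0002 -0.0271]
 [-0.0039 -0.1251 -0.9921  1.6249]
 [ 0.      0.      0.      1.    ]] 446.1455279587889
case top 0.78 [286.1, 163.4, 384.0, 250.2] 6766 333.864026012415 204.78391959798995 ((333.8822021484375, 208.11920166015625), (93.48351287841797, 83.06739044189453), 6.009006023406982)
case scene 0.8 [237.6, 164.6, 353.6, 260.0] 9478 298.89607512133364 214.92793838362525 ((297.5, 212.5), (93.0, 115.0), 90.0)
case scene 0.52 [447.9, 146.5, 466.3, 171.5] 386 458.6943005181347 156.3575129533679 ((459.5000305175781, 155.5), (16.54690170288086, 29.96331024169922), 26.56505012512207)
keeper top 0.65 [283.4, 165.3, 384.5, 251.8] 6551 333.92657609525264 205.41734086399023 ((333.8489685058594, 208.95223999023438), (92.5418472290039, 82.84966278076172), 6.24191427230835)
keeper scene 0.88 [236.0, 168.4, 359.4, 259.4] 9746 298.87718038169504 214.6152267596963 ((297.0615539550781, 212.75306701660156), (93.16780853271484, 117.23014831542969), 89.060806274414
[... 851 characters left out ...]
359.9, 217.8] 216 344.3425925925926 212.1851851851852 ((344.1036682128906, 212.06707763671875), (28.27047348022461, 8.061501502990723), 6.340191841125488)
catch scene 0.79 [268.0, 187.2, 302.4, 195.9] 328 284.8689024390244 192.20426829268294 ((285.5, 192.5), (9.0, 35.0), 90.0)
catch scene 0.43 [264.3, 199.3, 303.7, 215.5] 318 282.12893081761007 210.4182389937107 ((285.5, 208.0), (16.0, 41.0), 90.0)
bolt top 0.57 [333.8, 195.1, 364.9, 198.6] 115 349.60869565217394 197.8521739130435 ((348.0778503417969, 197.14346313476562), (28.247150421142578, 6.2469658851623535), 5.194429397583008)
bolt scene 0.51 [263.1, 200.4, 304.0, 213.2] 240 282.93333333333334 211.05 ((285.5, 208.0), (14.0, 41.0), 90.0)
```

View pics/top.png

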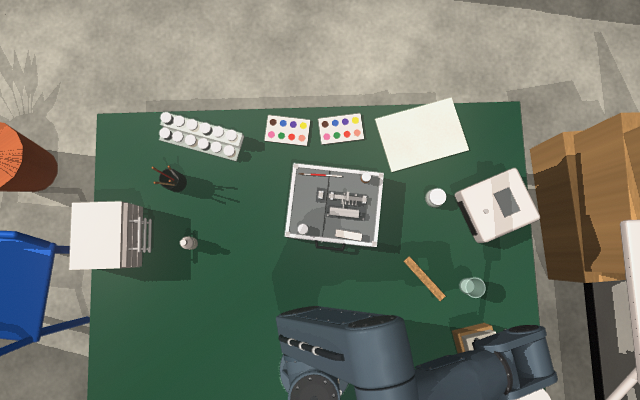

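View pics/scene.png

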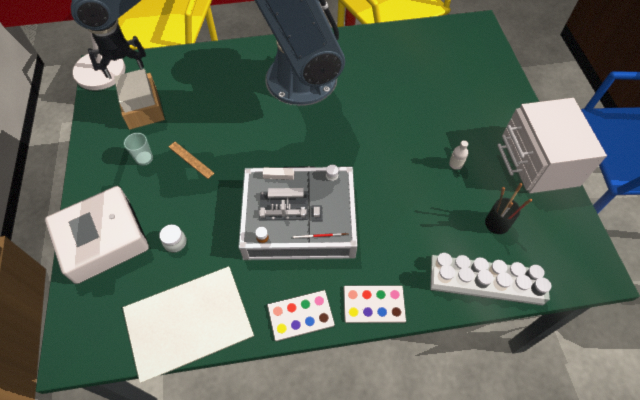

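The top picture shows the case at about (334,207), the catch bar at (344,212), the bolt with its lug at (349,197) and the keeper to the left near (320,195). So the bolt slides toward world +y, and case x points away from the robot.

Run:
```python
from h import *
np.set_printoptions(precision=4,suppress=True)
print("catch top",ray("top",344,212.1,.11),"scene",ray("scene",285.3,192.6,.11))
a=cv2.imread("pics/top.png");b=cv2.imread("pics/scene.png")
save("c1.png",cv2.cvtColor(np.vstack([cv2.resize(a[155:260,270:400],None,fx=5,fy=5,interpolation=2)[:525,:650],]),4))
for (u,v) in [(293,163.5),(384,172),(377,248),(285,237)]: print(ray("top",u,v,.08))
```

```text
catch top [ 0.5363 -0.1165  0.11  ] scene [ 0.5365 -0.1142  0.11  ]
[0.7167 0.0551 0.08  ]
[ 0.6766 -0.2641  0.08  ]
[ 0.4118 -0.2272  0.08  ]
[0.459  0.0887 0.08  ]
```

View pics/c1.png

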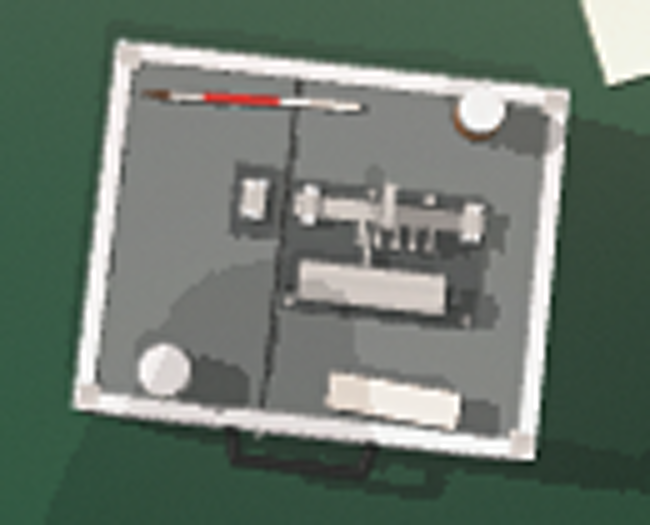

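```bash
R='{"offset":[[0.3,-0.16,-0.05],[0.6,-0.32,-0.1],[1,-0.53,-0.1],[1,-0.53,-0.1]],"dr":[[0,0,0],[0,0,0],[0,0,0],[0,0,0]],"fingers":[0.47,0.47,0.47,0.47]}'
python3 -m inch '{"offset":[[0.3,-0.16,-0.05],[0.6,-0.32,-0.1],[1,-0.53,-0.1],[1,-0.53,-0.1]],"dr":[[0,0,0],[0,0,0],[0,0,0],[0,0,0]],"fingers":[0.47,0.47,0.47,0.47]}' 20
python3 -m inch '{"offset":[[0.3,-0.16,0],[0.6,-0.32,0],[1,-0.53,0],[1,-0.53,0]],"dr":[[0,0,0],[0,0,0],[0,0,0],[0,0,0]],"fingers":[0.47,0.47,0.47,0.47]}'
python3 -m inch '{"offset":[[0.3,-0.16,0],[0.6,-0.32,0],[1,-0.53,0],[1,-0.53,0]],"dr":[[0,0,0],[0,0,0],[0,0,0],[0,0,0]],"fingers":[0.47,0.47,0.47,0.47]}'
```

```text
time: 1.1
ee_pos: [0.2388, -0.439, 0.2436]
tcp_rot: [0.992, 0.126, 0.0, -0.0]
contact_force: [-0.5, -0.5, -0.1]
gripper_width: 0.04
grip_force: 0.0
time: 1.5
ee_pos: [0.3393, -0.3481, 0.2434]
tcp_rot: [0.992, 0.126, 0.0, -0.0]
contact_force: [-0.9, -0.5, 0.2]
gripper_width: 0.0402
grip_force: 0.0
time: 1.9
ee_pos: [0.4398, -0.2573, 0.2433]
tcp_rot: [0.992, 0.126, 0.0, -0.0]
contact_force: [-1.0, -0.6, 0.4]
gripper_width: 0.0403
grip_force: 0.0
```

```bash
python3 -m inch '{"offset":[[0.3,-0.16,0],[0.6,-0.32,0],[1,-0.56,0],[1,-0.56,0]],"dr":[[0,0,-0.07],[0,0,-0.14],[0,0,-0.21],[0,0,-0.28]],"fingers":[0.47,0.47,0.47,0.47]}'
python3 -m inch '{"offset":[[0,0,0],[0,0,0],[0,0,0],[0,0,0],[0,0,0]],"dr":[[0,0,-0.07],[0,0,-0.14],[0,0,-0.21],[0,0,-0.288],[0,0,-0.288]],"fingers":[0.47,0.47,0.47,0.47,0.47]}'
python3 - <<'E'
from h import *
np.set_printoptions(precision=4,suppress=True)
s=arm.observe();print(s["ee_pos"],s["tcp_rot"],s["qpos"])
c=arm.get_calibration("wrist");a=arm.snapshot("wrist");save("w1.png",a)
print(np.array(c["T"]),c["fx"])
for q in ["lug_face","catch_top","bolt","keeper"]:
    for r in arm.trace(q,"wrist")[:2]:
        m=r["region"];v,u=np.nonzero(m); print(q,round(r["conf"],2),r["box"],len(u),u.mean(),v.mean(),cv2.minAreaRect(np.c_[u,v].astype(np.float32)))
E
```

```text
time: 2.3
ee_pos: [0.5393, -0.1628, 0.2431]
tcp_rot: [0.912, 0.409, 0.0, -0.0]
contact_force: [-0.7, 0.0, -0.7]
gripper_width: 0.0401
grip_force: 0.0
time: 2.8
ee_pos: [0.5368, -0.1659, 0.2432]
tcp_rot: [0.752, 0.66, -0.0, 0.0]
contact_force: [0.1, -0.1, -0.6]
gripper_width: 0.0401
grip_force: 0.0
[ 0.5368 -0.1659  0.2432] [ 0.7517  0.6595 -0.0001  0.    ] [-0.3825  0.3604  1.6068 -0.0003  1.1745 -0.252 ]
[[ 0.9915 -0.1226 -0.0432  0.5486]
 [-0.13   -0.9382 -0.3206 -0.0843]
 [-0.0012  0.3235 -0.9462  0.3865]
 [ 0.      0.      0.      1.    ]] 276.6393415387877
lug_face 0.78 [341.8, 75.4, 390.5, 201.8] 2098 365.27502383222117 140.22735938989513 ((367.0, 139.0), (126.0, 46.0), 90.0)
catch_top 0.85 [302.7, 82.3, 356.6, 188.0] 2825 316.132389380531 133.15646017699115 ((328.5, 134.5), (103.0, 53.0), 90.0)
bolt 0.79 [342.4, 75.8, 390.0, 204.8] 2105 365.3073634204276 139.83182897862233 ((367.3352966308594, 138.95147705078125), (45.960121154785156, 126.59847259521484), 2.385944128036499)
keeper 0.71 [198.6, 0.0, 481.6, 239.6] 53961 340.97896629046903 110.67016919627139 ((341.0, 119.0), (238.0, 282.0), 90.0)
keeper 0.25 [304.0, 82.8, 356.4, 189.8] 2836 316.5193935119887 133.01868829337096 ((329.0, 134.5), (103.0, 54.0), 90.0)
```

View pics/w1.png

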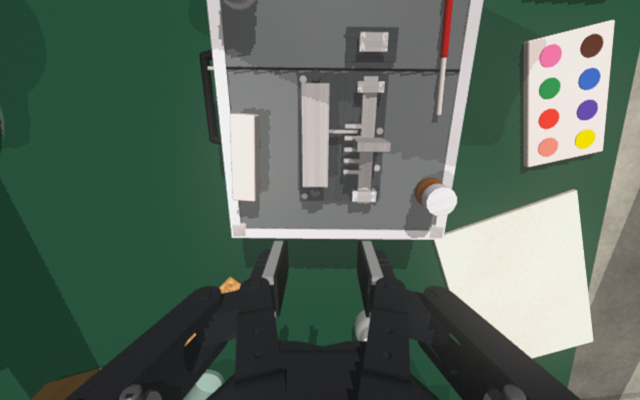

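The wrist picture shows the catch bar top at u 302–329, v 83–187, and the lug at u 357–390, v 138–151. The keeper strap is at (374,41).

Run:
```python
from h import *
np.set_printoptions(precision=4,suppress=True)
im=cv2.imread("pics/w1.png");cv2.imwrite("pics/w1c.png",cv2.resize(im[70:215,290:400],None,fx=5,fy=4,interpolation=2) if 0 else cv2.resize(im[70:215,290:400],None,fx=4,fy=4,interpolation=2))
for p in [(303,83),(328,83),(302.5,187),(328,187)]: print("catch",ray("wrist",*p,.11))
for p in [(358,139),(389,139),(358,151),(389,151)]: print("lug",ray("wrist",*p,.132))
for p in [(226,40),(234,235),(477,20),(443,236)]: print("rim",ray("wrist",*p,.08))
```

```text
catch [ 0.5336 -0.0642  0.11  ]
catch [ 0.5565 -0.0674  0.11  ]
catch [ 0.5173 -0.1635  0.11  ]
catch [ 0.5437 -0.1671  0.11  ]
lug [ 0.5769 -0.119   0.132 ]
lug [ 0.6048 -0.1228  0.132 ]
lug [ 0.5759 -0.1298  0.132 ]
lug [ 0.6041 -0.1337  0.132 ]
rim [ 0.4632 -0.0133  0.08  ]
rim [ 0.4207 -0.2217  0.08  ]
rim [ 0.7063 -0.0293  0.08  ]
rim [ 0.6751 -0.2575  0.08  ]
```

View pics/w1c.png

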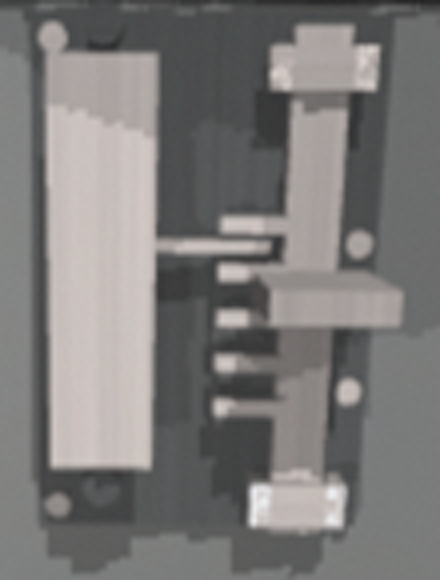

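```bash
python3 -m inch '{"offset":[[0.168,0.181,0],[0.168,0.181,0.2],[0.168,0.181,0.5],[0.168,0.181,0.75],[0.168,0.181,0.75]],"dr":[[0,0,0],[0,0,0],[0,0,0],[0,0,0],[0,0,0]],"fingers":[0.47,0.47,0.47,0.47,0.47]}'
python3 - <<'E'
from h import *
c=arm.get_calibration("wrist");a=arm.snapshot("wrist");save("w2.png",a[0:400])
E
```

```text
time: 3.55
ee_pos: [0.5594, -0.1471, 0.1498]
tcp_rot: [0.753, 0.658, -0.002, -0.003]
contact_force: [-1.3, 0.4, 1.3]
gripper_width: 0.0402
grip_force: 0.0
```

View pics/w2.png

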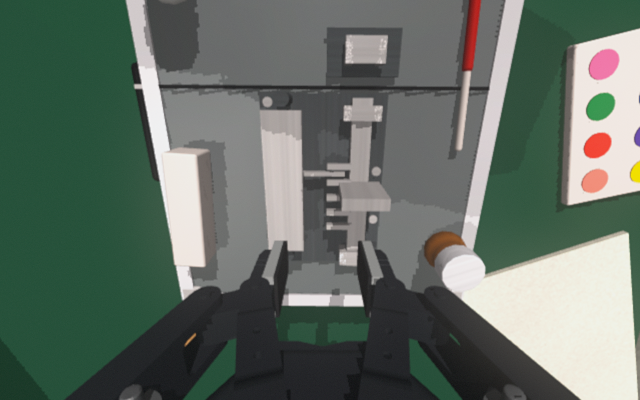

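The fingers straddle the two lanes as wanted: left tip near (275,245) over the bar lane, right tip near (370,245) behind the lug at (365,195). The amber jar is at (455,260).

Run:
```python
from h import *
np.set_printoptions(precision=4,suppress=True)
C=np.array([.5378,-.1155]);ex=np.array([.9914,-.1305]);ey=np.array([.1305,.9914])
def f(n,u,v,z):
    p=ray("wrist",u,v,z)[:2]-C; print(n,p@ex*1000,p@ey*1000)
f("jar",462,268,.12)
for z in (.15,.157): f("Ltip in",287,243,z);f("Ltip out",268,250,z);f("Rtip in",360,243,z);f("Rtip out",380,250,z)
f("catch far L",261,110,.11);f("catch far R",302,110,.11);f("catch near L",266,251,.11);f("near R",303,251,.11)
f("lugtopL",341,209,.132);f("lugtopR",390,209,.132)
```

```text
jar 130.0376147999805 -61.47210460277875
Ltip in 6.931952644792252 -24.733113054543164
Ltip out -4.599179140336717 -29.398130934015022
Rtip in 49.98639990127832 -24.756169596383067
Rtip out 62.0657004984422 -29.425165249411297
Ltip in 7.968153992118256 -20.969344456281227
Ltip out -3.0089013182968056 -25.410205964175717
Rtip in 48.95381417712212 -20.99129312010366
Rtip out 60.452698522299606 -25.435941267605926
catch far L -11.483935007956562 49.253146493965914
catch far R 14.804283293353405 49.184258708642695
catch near L -15.26538858219061 -53.04518849408799
near R 12.878784708322105 -53.05607349821014
lugtopL 39.597627982017954 -10.274839230613946
lugtopR 70.64564990743803 -10.310064329404184
```

```bash
python3 -m inch '{"offset":[[0,0,0.1],[0,0,0.2],[0,0,0.28],[0,0,0.28]],"dr":[[0,0,0],[0,0,0],[0,0,0],[0,0,0]],"fingers":[0.47,0.47,0.47,0.47]}'
python3 -m inch '{"offset":[[0,0,0.02],[0,0,0.03],[0,0,0.03],[0,0,0.03]],"dr":[[0,0,0],[0,0,0],[0,0,0],[0,0,0]],"fingers":[0.47,0.47,0.47,0.47]}'
python3 -m inch '{"offset":[[0,0,0.02],[0,0,0.03],[0,0,0.03],[0,0,0.03]],"dr":[[0,0,0],[0,0,0],[0,0,0],[0,0,0]],"fingers":[0.47,0.47,0.47,0.47]}'
```

```text
time: 4.0
ee_pos: [0.5607, -0.1475, 0.1185]
tcp_rot: [0.752, 0.659, -0.0, -0.001]
contact_force: [-0.5, 0.8, 1.2]
gripper_width: 0.0401
grip_force: 0.0
time: 4.4
ee_pos: [0.5615, -0.1477, 0.1164]
tcp_rot: [0.752, 0.659, 0.0, 0.0]
contact_force: [-0.6, -0.1, -0.4]
gripper_width: 0.0406
grip_force: 0.0
time: 4.8
ee_pos: [0.5613, -0.1477, 0.1125]
tcp_rot: [0.752, 0.659, -0.0, -0.0]
contact_force: [-0.4, 0.1, -0.2]
gripper_width: 0.0401
grip_force: 0.0
```

```bash
python3 -m inch '{"offset":[[0,0,0.02],[0,0,0.03],[0,0,0.03],[0,0,0.03]],"dr":[[0,0,0],[0,0,0],[0,0,0],[0,0,0]],"fingers":[0.47,0.47,0.47,0.47]}'
python3 -m inch '{"offset":[[0,0,0.01],[0,0,0.02],[0,0,0.02],[0,0,0.02]],"dr":[[0,0,0],[0,0,0],[0,0,0],[0,0,0]],"fingers":[0.47,0.47,0.47,0.47]}'
python3 -m inch '{"offset":[[0,0,0.01],[0,0,0.02],[0,0,0.02],[0,0,0.02]],"dr":[[0,0,0],[0,0,0],[0,0,0],[0,0,0]],"fingers":[0.47,0.47,0.47,0.47]}'
```

```text
time: 5.2
ee_pos: [0.5613, -0.1477, 0.1088]
tcp_rot: [0.752, 0.659, -0.0, -0.0]
contact_force: [1.2, 0.7, -0.7]
gripper_width: 0.0403
grip_force: 0.0
time: 5.6
ee_pos: [0.5614, -0.1477, 0.1066]
tcp_rot: [0.752, 0.659, 0.0, 0.0]
contact_force: [0.3, -0.6, 3.3]
gripper_width: 0.0402
grip_force: 1.4
time: 6.0
ee_pos: [0.5614, -0.1477, 0.1042]
tcp_rot: [0.752, 0.659, 0.0, 0.0]
contact_force: [-0.6, -0.5, 3.3]
gripper_width: 0.0404
grip_force: 1.9
```

```bash
python3 -m inch '{"offset":[[0,0,0.01],[0,0,0.02],[0,0,0.02],[0,0,0.02]],"dr":[[0,0,0],[0,0,0],[0,0,0],[0,0,0]],"fingers":[0.47,0.47,0.47,0.47]}'
python3 -m inch '{"offset":[[0,0,0.01],[0,0,0.02],[0,0,0.02],[0,0,0.02]],"dr":[[0,0,0],[0,0,0],[0,0,0],[0,0,0]],"fingers":[0.47,0.47,0.47,0.47]}'
python3 - <<'E'
from h import *
for i in range(5): arm.snapshot("wrist"); print(arm.observe()["contact_force"],arm.observe()["ee_pos"])
E
```

```text
time: 6.4
ee_pos: [0.5614, -0.1477, 0.1017]
tcp_rot: [0.752, 0.659, 0.0, 0.0]
contact_force: [-0.9, -0.5, 4.0]
gripper_width: 0.0402
grip_force: 2.3
time: 6.8
ee_pos: [0.5614, -0.1477, 0.0993]
tcp_rot: [0.752, 0.659, 0.0, 0.0]
contact_force: [-0.9, -1.3, 5.8]
gripper_width: 0.0403
grip_force: 2.7
[-0.81998379 -1.21830187  5.09196806] [ 0.56139396 -0.14773272  0.09933135]
[ 0.23926412 -1.18626004  4.65083248] [ 0.5614115  -0.14772923  0.09933298]
[-0.35719418 -2.05299312  5.877338  ] [ 0.561397   -0.14772269  0.09934582]
[-0.67425604 -1.25223564  4.99716803] [ 0.56137539 -0.14771802  0.09930774]
[-0.17452124 -1.28598959  4.90828688] [ 0.56139883 -0.14771279  0.09934636]
```

```bash
python3 -m inch '{"offset":[[0.03,0,0.005],[0.06,0,0.005],[0.09,0,0.005],[0.12,0,0.005],[0.15,0,0.005]],"dr":[[0,0,0],[0,0,0],[0,0,0],[0,0,0],[0,0,0]],"fingers":[0.47,0.47,0.47,0.47,0.47]}'
python3 -m inch '{"offset":[[0.02,0,0],[0.04,0,0],[0.06,0,0],[0.08,0,0],[0.1,0,0]],"dr":[[0,0,0],[0,0,0],[0,0,0],[0,0,0],[0,0,0]],"fingers":[0.47,0.47,0.47,0.47,0.47]}'
```

```text
time: 7.55
ee_pos: [0.5639, -0.1306, 0.0989]
tcp_rot: [0.752, 0.659, -0.0, 0.001]
contact_force: [0.2, -7.4, 4.5]
gripper_width: 0.04
grip_force: 4.1
time: 8.05
ee_pos: [0.5656, -0.1188, 0.0989]
tcp_rot: [0.752, 0.659, -0.0, 0.001]
contact_force: [-0.6, -6.2, 4.8]
gripper_width: 0.0402
grip_force: 4.1
```

```bash
python3 -m inch '{"offset":[[0.02,0,0],[0.04,0,0],[0.06,0,0],[0.08,0,0],[0.1,0,0]],"dr":[[0,0,0],[0,0,0],[0,0,0],[0,0,0],[0,0,0]],"fingers":[0.47,0.47,0.47,0.47,0.47]}'
python3 -m inch '{"offset":[[0.01,0,0],[0.02,0,0],[0.02,0,0],[0.02,0,0]],"dr":[[0,0,0],[0,0,0],[0,0,0],[0,0,0]],"fingers":[0.47,0.47,0.47,0.47]}'
python3 - <<'E'
from h import *
a=arm.snapshot("wrist");save("w3.png",a)
E
```

```text
time: 8.55
ee_pos: [0.5673, -0.1069, 0.0989]
tcp_rot: [0.752, 0.659, -0.0, 0.001]
contact_force: [0.4, -6.7, 4.4]
gripper_width: 0.0402
grip_force: 4.1
time: 8.95
ee_pos: [0.5676, -0.1044, 0.0989]
tcp_rot: [0.752, 0.659, -0.0, 0.001]
contact_force: [0.4, -5.2, 5.4]
gripper_width: 0.0403
grip_force: 3.4
```

View pics/w3.png

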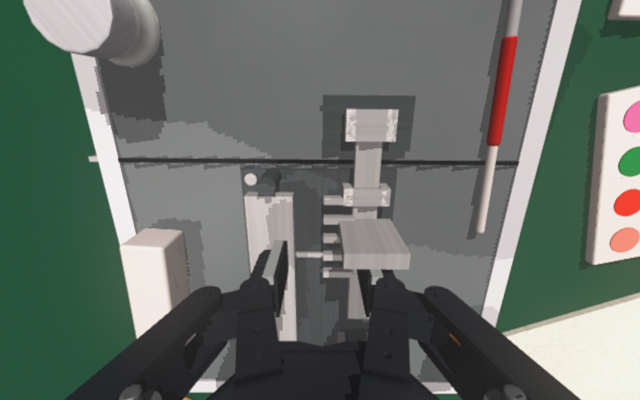

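The bolt's nose at (367,140) is now entering the keeper, and the finger is in contact with the lug. I'll push gently to the end stop.

```bash
python3 -m inch '{"offset":[[0.01,0,0],[0.015,0,0],[0.015,0,0],[0.015,0,0]],"dr":[[0,0,0],[0,0,0],[0,0,0],[0,0,0]],"fingers":[0.47,0.47,0.47,0.47]}'
python3 -m inch '{"offset":[[0.01,0,0],[0.01,0,0],[0.01,0,0]],"dr":[[0,0,0],[0,0,0],[0,0,0]],"fingers":[0.47,0.47,0.47]}'
```

```text
time: 9.4
ee_pos: [0.5678, -0.1027, 0.0989]
tcp_rot: [0.752, 0.659, -0.0, 0.001]
contact_force: [-0.5, -5.9, 3.8]
gripper_width: 0.0404
grip_force: 3.6
time: 9.7
ee_pos: [0.568, -0.1015, 0.0989]
tcp_rot: [0.752, 0.659, -0.0, 0.001]
contact_force: [-0.4, -6.3, 5.3]
gripper_width: 0.0401
grip_force: 3.7
```

```bash
python3 -m inch '{"offset":[[0.01,0,0],[0.01,0,0],[0.01,0,0]],"dr":[[0,0,0],[0,0,0],[0,0,0]],"fingers":[0.47,0.47,0.47]}'
python3 -m inch '{"offset":[[0.01,0,0],[0.01,0,0],[0.01,0,0]],"dr":[[0,0,0],[0,0,0],[0,0,0]],"fingers":[0.47,0.47,0.47]}'
```

```text
time: 10.0
ee_pos: [0.568, -0.1011, 0.0989]
tcp_rot: [0.752, 0.659, -0.0, 0.001]
contact_force: [-1.3, -12.7, 5.9]
gripper_width: 0.0402
grip_force: 7.2
time: 10.3
ee_pos: [0.5681, -0.101, 0.099]
tcp_rot: [0.753, 0.659, -0.001, 0.002]
contact_force: [-2.9, -19.3, 4.9]
gripper_width: 0.04
grip_force: 11.1
```

The force rise at 47 mm of travel is the end stop, so the bolt is home. I'll back off slightly and lift.

```bash
python3 -m inch '{"offset":[[-0.03,0,0],[-0.05,0,0],[-0.05,0,-0.1],[-0.05,0,-0.3],[-0.05,0,-0.6]],"dr":[[0,0,0],[0,0,0],[0,0,0],[0,0,0],[0,0,0]],"fingers":[0.47,0.47,0.47,0.47,0.47]}'
python3 -m inch '{"offset":[[-0.2,0,-0.4],[-0.5,0,-0.5],[-0.8,0,-0.5],[-0.8,0,-0.5],[-0.8,0,-0.5]],"dr":[[0,0,0],[0,0,0],[0,0,0],[0,0,0],[0,0,0]],"fingers":[0.47,0.47,0.47,0.47,0.47]}'
python3 - <<'E'
from h import *
a=arm.snapshot("wrist");save("w4.png",a)
E
```

```text
time: 10.8
ee_pos: [0.5659, -0.1038, 0.1703]
tcp_rot: [0.752, 0.659, -0.001, -0.002]
contact_force: [0.4, 0.0, -0.8]
gripper_width: 0.0399
grip_force: 0.0
time: 11.3
ee_pos: [0.554, -0.1995, 0.2307]
tcp_rot: [0.753, 0.658, -0.0, -0.0]
contact_force: [0.1, -0.0, -0.1]
gripper_width: 0.0402
grip_force: 0.0
```

View pics/w4.png

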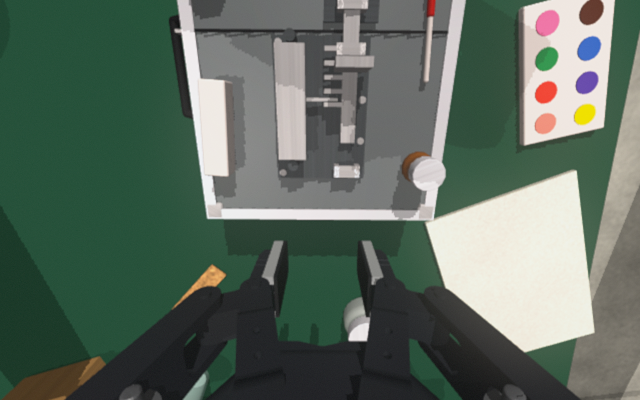

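The bolt's nose is in the keeper at the top of the picture, with the lug at (355,61). The catch tooth at (322,100) sits just behind the last side lug, and the jars, buffer and brush on the lid look undisturbed. Handing in.

```bash
python3 -c "
from plant import arm
print(arm.close_job())"
```

```text
the job is handed in; nothing more can be done
None
```

The case should be locked, and the job is handed in at about 11.4 s of the 35 s allowed. The bolt was pushed to its end stop with the catch bar held down throughout, then the hand was drawn clear and the tooth now sits behind the last bolt lug. I judged the catch's return by eye in the last picture, and the hand-in returned no verdict.

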